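# Put a spice jar away in the pantry tray's right compartment

## Robot

A 6-joint arm with a two-finger parallel gripper is mounted at the origin on a cart in front of the work surface, level with it; the furniture and walls round the work are solid. World frame = base frame: x ahead of the robot, y to its left, z up, the work surface at z = 0. Lengths are in m, angles in rad, forces in N, time in s.
With the tool pointing down it reaches from about 0.275 to 0.75 m from the base axis. Payload 10.2 kg.
Tool frame: the origin (TCP) lies at the very end of the fingers, on their centre line; the grasp point (between the pads) lies 19 mm behind it (pinch_z is the distance from the TCP to the grasp point, in m); z points along the fingers, y is the line along which they close (so a half turn about z gives the same grasp; the last joint's range is limited). The gripper opens to 85 mm and grips with 20 to 120 N. Pads are 22 mm wide; open, the fingers measure 114 mm over their backs; the gripper's body (76 mm by 85 mm) begins 54 mm behind the grasp point. The pads swing forward as they close: fully open they stand 13 mm farther back than shut.
Start: joints at [-1.46, 0.313, 1.498, -0, 1.331, -0.223], TCP at [0.172, -0.496, 0.204] pointing down, gripper open.
Joint ranges: [-2.94, 2.94], [-0.97, 2.17], [0.19, 2.56], [-1.23, 4.37], [0.02, 3.11], [-2.88, 2.88]. Speed limits (rad/s): [2.39, 2.39, 3.01, 3.14, 3.14, 3.14].

## Interface

Orientations are given as a rotation vector (axis times angle).
In Python, from plant import * gives the robot as it stands.
- The arm moves only by the shell command python3 -m crank 'ROWS' [OPENING]. ROWS is JSON, a list of rows, each an object of numbers: "dx", "dy", "dz": the shift along the tool's x, y, z in m; "rx", "ry", "rz": the turn, a rotation vector about the tool's x, y, z in rad. A call has 1 to 12 rows; each row is the pose to reach, as a shift and turn from the pose commanded when the call began, along the tool's axes at that moment; what a row does not reach only later rows make up. A row lasts 1/10 s, in which the tool goes at most 50 mm and 8.59 degrees, less where a joint would pass 70% of its speed; a pose out of reach is approached as far as the arm can. A call with a gripper value outside its range is refused whole. OPENING is the gripper command: -1 is shut, 1 is fully open, values between are in proportion, set as the call begins (- or left out, the last holds). The fingers move at their own pace and stop on an object; the grip force is fixed at half the most. Time passes only in rows, so rows that repeat a pose let the fingers close. It gives the time, the measured TCP pose, the force, the opening and the grip force at its end, in the units of the state.
- get_obs(): the state, without advancing time (a new reading comes with each control period).
- read_camera(name): name is "scene" or "side" or "wrist"; returns a dict with "img" (400x640x3 uint8, red, green, blue), "fx", "fy", "cx", "cy" (pixels), "R" (3x3) and "t" (3): a world point X has camera coordinates R X + t. Camera axes: x right, y down, z forward; pixel columns grow to the right and rows downward; lengths in m; the calibration is good to about 2 mm. A picture is of the moment at which its call begins. There is no depth.
- job_done(): hands the job in; it is judged then, once.
The state is a dict: "time": time; "q": joint angles; "joint_velocities": joint speeds; "effort": joint torques, N m; "position": TCP position; "orientation": TCP orientation; "contact_force": force on the tool from outside, world axes, zero at the start; "moment": the same for the moment, N m; "finger_gap": finger opening in m; "grasp_force": force on a finger pad.
Only numpy, scipy, OpenCV 4.12 (cv2) and the standard library are available. Lean on these libraries where they do the work, as an engineer would, in place of code of your own. Each camera call takes 0.05 s, during which the arm holds its last target. There are 200 camera calls.

## Task

One spice jar is lying on the worktop; put it away in the wooden pantry tray, standing upright with its cap up, in the compartment where the other two spice jars stand and not with the tins. That may be the left or the right one, and it has too little room at first, so slide the tray's divider well over towards the tins before you set the jar in. Leave the other jars and the tins standing in their compartments, and do not disturb the salt shaker and pepper mill beside the tray or the lemon.

Things in the scene. Friction and masses are not known exactly. Their poses are not given: they have to be found in the camera images.
- tray: fixed open tray of light wood, 137 mm deep (x), 199 wide (y); origin under its centre, x away from its front (the side of the divider's tab, facing the robot), y to its left, z up. Floor 6 mm thick; inside 123 mm deep, 185 wide; front and back walls 45 mm high, end walls 57, all 7 thick. A divider splits it into a left (y > 0) and a right compartment
- divider (a joint): position of the tray's sliding divider along the tray's y, m: 0 in the middle of the tray, positive to the left; it slides from -0.027 to 0.027 against about 2 N of friction and stays where it is left
- divider_tab (a point): middle of the top edge of the divider's tab, 79 mm above the worktop, 86 mm in front of the tray's middle; axes as the tray's. The divider is an upright darker board 8 mm thick (y), its mid-plane at this point's y. The tab is its end that projects 32 mm beyond the front wall, 47 to 79 mm above the worktop: pinch it across its thickness from above and draw it sideways
- fallen_jar: the jar to put away: clear spice jar with a label and a round screw cap, 45 mm across the cap (85 to 106 mm above the base), 42 mm across the glass, 106 mm tall, 0.11 kg; origin at the centre of its base, z from base to cap. At first it lies on its side on the worktop, cap roughly towards the robot
- spice_a: clear spice jar with a label and a round screw cap, 45 mm across the cap (85 to 106 mm above the base), 42 mm across the glass, 106 mm tall, 0.11 kg; origin at the centre of its base, z from base to cap. Upright in the tray, 62 mm left or right of its middle, which varies
- spice_b: same kind of jar as spice_a, behind it, 60 mm farther back
- tin_a: food tin, upright cylinder 57 mm across, 72 mm tall, 0.18 kg; origin at the centre of its base, z up. It stands in the tray, 62 mm to the other side of the middle from the spice jars, the front one of the two
- tin_b: food tin, upright cylinder 57 mm across, 72 mm tall, 0.18 kg; origin at the centre of its base, z up. It stands in the tray, 62 mm to the other side of the middle from the spice jars, behind tin_a, 60 mm farther back
- salt_shaker: salt shaker standing on the worktop left of the tray, 44 mm across, 90 mm tall; origin at the centre of its base; leave alone
- pepper_mill: wooden pepper mill standing on the worktop left of and behind the tray, 58 mm across, 170 mm tall; origin at the centre of its base; leave alone
- lemon: lemon lying on the worktop behind the fallen jar, 83 x 58 x 58 mm; origin under its middle; leave alone
Things that resemble listed ones, but are neither listed nor needed, are in the scene too. What is shaped like the fallen_jar but orange or pink is not meant.

How it is judged:
By the outcome, as a careful person would: the job done as asked, in the order asked, and still so for the second after the job is handed in, with the robot touching nothing.
It also fails if it takes over 72 s, if anything falls off the work surface, if the arm or the gripper's body presses on something with over 40 N, if the wrist force passes 120 N, or if a joint passes its speed limit or range.

## Working session

There is one attempt and no reset: what is moved stays moved. The work goes in short steps, Python scripts to look and compute and a shell command to move; the robot and the scene stay as the last step left them, time stands still between calls to the robot, and variables do not carry over. Pictures are saved under pics/ and viewed, at most 10 in all, crops included, and the job is handed in when it is done.

```bash
ls; mkdir -p pics; cat > h.py <<'E'
from plant import *
import numpy as np, cv2
from scipy.spatial.transform import Rotation as Ro
def cam(n,save=None):
    c=read_camera(n); c['R']=np.array(c['R']);c['t']=np.array(c['t'])
    if save: cv2.imwrite('pics/'+save,np.array(c['img'])[:,:,::-1])
    return c
def ray(c,u,v):
    d=c['R'].T@np.array([(u-c['cx'])/c['fx'],(v-c['cy'])/c['fy'],1]); return -c['R'].T@c['t'],d
def onz(c,u,v,z):
    o,d=ray(c,u,v); return o+d*(z-o[2])/d[2]
def proj(c,X):
    p=c['R']@np.array(X)+c['t']; return np.array([c['fx']*p[0]/p[2]+c['cx'],c['fy']*p[1]/p[2]+c['cy']])
def tri(c1,p1,c2,p2):
    o1,d1=ray(c1,*p1);o2,d2=ray(c2,*p2)
    s=np.linalg.lstsq(np.c_[d1,-d2],o2-o1,rcond=None)[0]
    a=o1+d1*s[0];b=o2+d2*s[1];return (a+b)/2,np.linalg.norm(a-b)
E
python3 - <<'E'
from h import *
import pickle
for n in('scene','side'):
    c=cam(n,n+'0.png'); pickle.dump(c,open(n+'0.pkl','wb')); print(n,-c['R'].T@c['t'],c['R'][2],c['fx'])
s=get_obs();print(s)
E
```

```text
pics
scene [0.669876   0.67461849 1.39590654] [-0.06751424 -0.46122087 -0.88471302] 513.9729770992695
side [-0.19874932  0.78311387  0.82348007] [ 0.56141561 -0.60570665 -0.56385457] 399.1697358446103
{'time': 0.1, 'q': array([-1.46042239e+00,  3.13387461e-01,  1.49830988e+00,  2.10909305e-05,
        1.33099769e+00, -2.23383296e-01]), 'joint_velocities': array([-9.20368611e-04, -8.68500259e-04, -2.52797775e-03, -1.46249129e-04,
        4.57199344e-04,  3.73364077e-06]), 'effort': array([ 2.01548843e-03, -4.12901258e+01, -2.60145199e+01, -1.75601908e-04,
        2.97591636e-03, -2.91710421e-05]), 'position': array([ 0.17196299, -0.49578588,  0.20341497]), 'orientation': array([-3.09686691e+00, -5.21644286e-01, -1.29872825e-04]), 'contact_force': array([ 1.00351483, -1.00642958,  0.21111233]), 'moment': array([-0.00640044,  0.01154086, -0.01194555]), 'grasp_force': 0.0, 'finger_gap': 0.08522496430763032}
```

View pics/scene0.png

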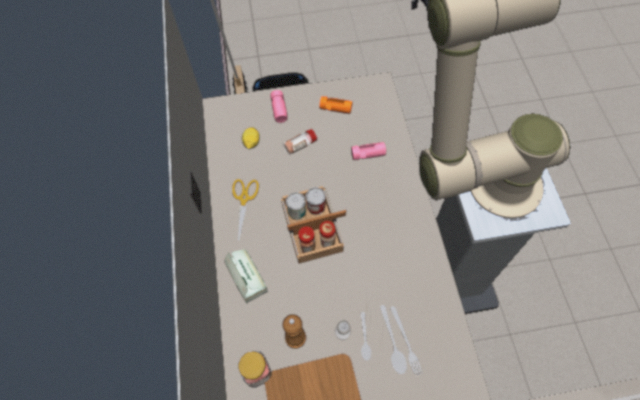

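View pics/side0.png

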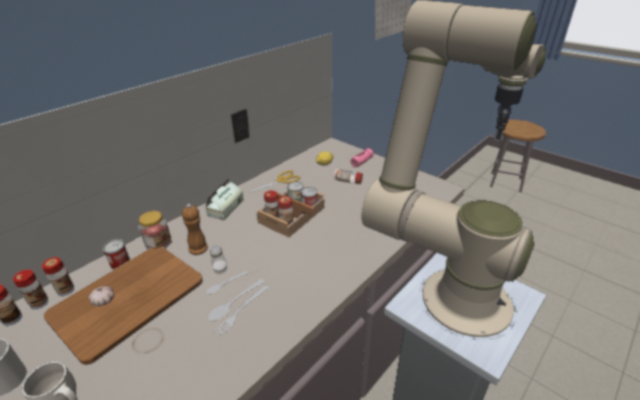

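The scene picture shows the tray at about (313,225). The two red-capped jars are at (307,235) and (328,230), on the +y left side. The tins are at (296,205) and (316,198) on the right, and the tab is at (343,213).

Candidates for the fallen jar are the clear one with a red cap at (301,141), pink ones at (279,105) and (368,151), and an orange one at (336,104). Only the one at (301,141) is clear with a label, and it also has the lemon (250,138) behind it. I'll confirm this in an enlarged crop.

```bash
python3 - <<'E'
from h import *
im=cv2.imread('pics/scene0.png')[80:280,225:395]
cv2.imwrite('pics/crop0.png',cv2.resize(im,None,fx=3,fy=3,interpolation=cv2.INTER_CUBIC))
import pickle
c=pickle.load(open('scene0.pkl','rb'))
for n,u,v,z in[('cap',313,134,.0225),('base',289,147,.0225),('tab',344,213,.079),('capA',328,228,.112),('capB',306,234,.112),('tinA',316,194,.078),('tinB',296,201,.078),('lemon',250,138,.03)]: print(n,onz(c,u,v,z).round(3))
E
```

```text
cap [ 0.558 -0.28   0.022]
base [ 0.642 -0.244  0.022]
tab [0.519 0.045 0.079]
capA [0.575 0.098 0.112]
capB [0.637 0.105 0.112]
tinA [ 0.588 -0.031  0.078]
tinB [ 0.649 -0.018  0.078]
lemon [ 0.76  -0.295  0.03 ]
```

View pics/crop0.png

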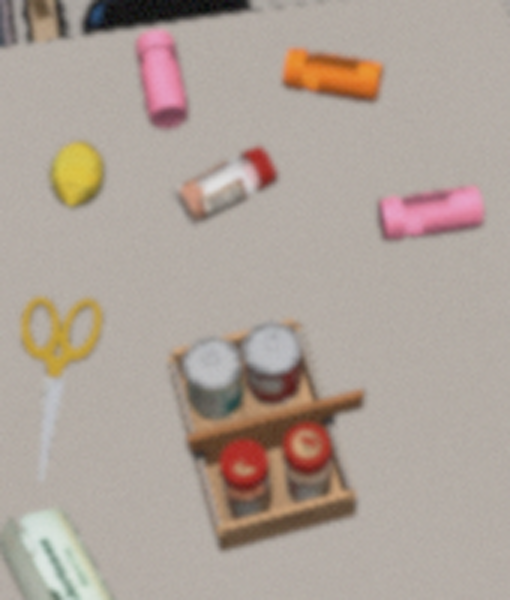

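The crop confirms the fallen jar: clear glass with a label, red cap at scene (313,134), base at (289,147). Next I'll work out the tray yaw and the move to the tab.

```bash
cat >> h.py <<'E'
def rel(P,heading=None):
    s=get_obs();R=Ro.from_rotvec(s['orientation']);d=R.inv().apply(np.array(P)-s['position'])
    x=R.apply([1,0,0]);print('tool d',d.round(3),'x-heading',np.degrees(np.arctan2(x[1],x[0])).round(1))
E
python3 - <<'E'
from h import *
import pickle
c=pickle.load(open('scene0.pkl','rb'))
a=onz(c,288.3,226.7,.079);b=onz(c,346,212.3,.079);print(a,b,np.degrees(np.arctan2(*(a-b)[[1,0]])),np.linalg.norm(a-b))
rel([.51,.04,.20])
E
```

```text
[0.68197635 0.05934235 0.079     ] [0.5134622  0.04345933 0.079     ] 5.38441436464485 0.16926101142762362
tool d [ 0.495 -0.395  0.004] x-heading 19.1
```

```bash
R='';python3 -m crank '[{"dx":0.48,"dy":-0.39,"dz":0,"rz":0.21},{"dx":0.48,"dy":-0.39,"dz":0,"rz":0.21},{"dx":0.48,"dy":-0.39,"dz":0,"rz":0.21},{"dx":0.48,"dy":-0.39,"dz":0,"rz":0.21},{"dx":0.48,"dy":-0.39,"dz":0,"rz":0.21},{"dx":0.48,"dy":-0.39,"dz":0,"rz":0.21},{"dx":0.48,"dy":-0.39,"dz":0,"rz":0.21},{"dx":0.48,"dy":-0.39,"dz":0,"rz":0.21},{"dx":0.48,"dy":-0.39,"dz":0,"rz":0.21},{"dx":0.48,"dy":-0.39,"dz":0,"rz":0.21},{"dx":0.48,"dy":-0.39,"dz":0,"rz":0.21},{"dx":0.48,"dy":-0.39,"dz":0,"rz":0.21}]' 1
python3 -m crank '[{"dx":0,"dy":0},{"dx":0,"dy":0},{"dx":0,"dy":0}]'
python3 - <<'E'
from h import *
import pickle
c=cam('wrist','w1.png');pickle.dump(c,open('w1.pkl','wb'))
print(get_obs()['q'])
rel([.516,.044,.2])
print(proj(c,[.516,.044,.079]))
E
```

```text
[-1.46040527e+00  3.13306869e-01  1.49823022e+00 -1.75439659e-05
  1.33099812e+00 -2.23409049e-01]
tool d [ 0.502 -0.397  0.004] x-heading 19.1
[-591.02434959 -936.18952898]$[0]: bad value
$[0]: bad value
```

View pics/w1.png

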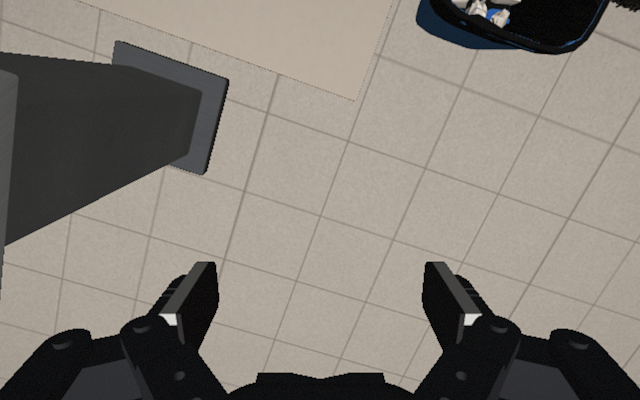

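The wrist picture shows only the floor, with the finger tips at about (205,270) and (435,270). The arm hasn't moved because the rows were refused, so I'll give all six keys.

```bash
python3 -m crank '[{"dx":0.48,"dy":-0.39,"dz":0,"rx":0,"ry":0,"rz":0.21},{"dx":0.48,"dy":-0.39,"dz":0,"rx":0,"ry":0,"rz":0.21},{"dx":0.48,"dy":-0.39,"dz":0,"rx":0,"ry":0,"rz":0.21},{"dx":0.48,"dy":-0.39,"dz":0,"rx":0,"ry":0,"rz":0.21},{"dx":0.48,"dy":-0.39,"dz":0,"rx":0,"ry":0,"rz":0.21},{"dx":0.48,"dy":-0.39,"dz":0,"rx":0,"ry":0,"rz":0.21},{"dx":0.48,"dy":-0.39,"dz":0,"rx":0,"ry":0,"rz":0.21},{"dx":0.48,"dy":-0.39,"dz":0,"rx":0,"ry":0,"rz":0.21},{"dx":0.48,"dy":-0.39,"dz":0,"rx":0,"ry":0,"rz":0.21},{"dx":0.48,"dy":-0.39,"dz":0,"rx":0,"ry":0,"rz":0.21},{"dx":0.48,"dy":-0.39,"dz":0,"rx":0,"ry":0,"rz":0.21},{"dx":0.48,"dy":-0.39,"dz":0,"rx":0,"ry":0,"rz":0.21}]' 1; python3 -c "
from h import *
rel([.50,.042,.2])"
```

```text
time: 1.35
position: [0.4887, 0.0162, 0.2039]
orientation: [3.135, 0.195, 0.0]
contact_force: [1.1, -0.9, 0.5]
finger_gap: 0.0852
grasp_force: 0.0
tool d [ 0.014 -0.024  0.004] x-heading 7.1
```

```bash
python3 -m crank '[{"dx":0.014,"dy":-0.024,"dz":0,"rx":0,"ry":0,"rz":0},{"dx":0.014,"dy":-0.024,"dz":0,"rx":0,"ry":0,"rz":0},{"dx":0.014,"dy":-0.024,"dz":0,"rx":0,"ry":0,"rz":0}]'
python3 - <<'E'
from h import *
import pickle
c=cam('wrist','w2.png');pickle.dump(c,open('w2.pkl','wb'))
print(get_obs()['q'].round(3), -c['R'].T@c['t'], proj(c,[.516,.044,.079]))
E
```

```text
time: 1.65
position: [0.4987, 0.0398, 0.2035]
orientation: [3.135, 0.196, -0.001]
contact_force: [0.5, -0.2, 0.4]
finger_gap: 0.0854
grasp_force: 0.0
[-0.156  0.259  1.57  -0.     1.313  1.291] [0.57508537 0.0500142  0.37345437] [318.36567069 159.80412126]
```

View pics/w2.png

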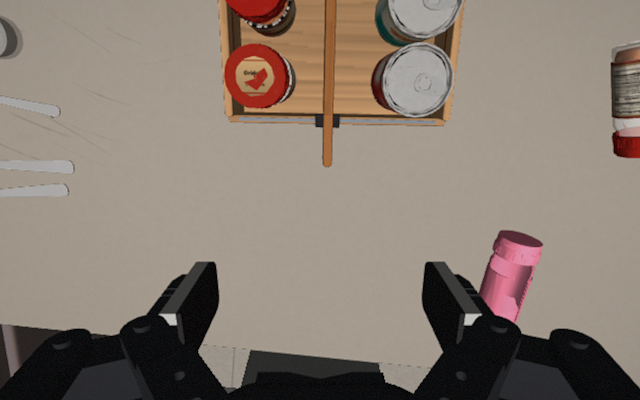

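The wrist view shows the divider's top edge from (331,0) to the tab tip at (327,166), with the front wall meeting it at about (328,115). The tray's front corners are at (225,122) and (445,125). The fallen jar is at (627,100).

```bash
python3 - <<'E'
from h import *
import pickle
c=pickle.load(open('w2.pkl','rb'))
tip=onz(c,327.3,164,.079);far=onz(c,331,2,.079);L=onz(c,225,122,.045);Rr=onz(c,446,125,.045)
yaw=lambda d:np.degrees(np.arctan2(d[1],d[0]))
print(tip,far,yaw(far-tip),L,Rr,np.linalg.norm(L-Rr),yaw(L-Rr)-90)
psi=np.radians(yaw(far-tip));ex=np.array([np.cos(psi),np.sin(psi),0]);ey=np.array([-ex[1],ex[0],0])
tab=tip+.0145*ex
ctr=(L+Rr)/2+.0685*ex
print('tab',tab,'ctr',ctr,'div',(tab-ctr)@ey,(tab-ctr)@ex)
for n,u,v,z in[('A',257,76,.112),('tinA',418,82,.078)]:
    p=onz(c,u,v,z)-ctr;print(n,p@ex,p@ey)
s=get_obs();rel([tab[0],tab[1],.052])
E
```

```text
[0.51335086 0.03601178 0.079     ] [0.6355817  0.04931177 0.079     ] 6.2099465889420955 [0.53339639 0.13244016 0.045     ] [ 0.55588863 -0.06896577  0.045     ] 0.20265796673053849 6.372170204610384
tab [0.52776577 0.03758028 0.079     ] ctr [0.61274056 0.03914697 0.045     ] div 0.007634382886112556 -0.08464564999736277
A -0.030058236122102913 0.05917576946310887
tinA -0.03169904252548312 -0.06315726414828972
tool d [0.029 0.005 0.152] x-heading 7.1
```

```bash
python3 -m crank '[{"dx":0.028,"dy":0.005,"dz":0.03,"rx":0,"ry":0,"rz":0.013},{"dx":0.028,"dy":0.005,"dz":0.08,"rx":0,"ry":0,"rz":0.013},{"dx":0.028,"dy":0.005,"dz":0.12,"rx":0,"ry":0,"rz":0.013},{"dx":0.028,"dy":0.005,"dz":0.15,"rx":0,"ry":0,"rz":0.013},{"dx":0.028,"dy":0.005,"dz":0.15,"rx":0,"ry":0,"rz":0.013}]' 1
python3 -m crank '[{"dx":0,"dy":0,"dz":0,"rx":0,"ry":0,"rz":0},{"dx":0,"dy":0,"dz":0,"rx":0,"ry":0,"rz":0},{"dx":0,"dy":0,"dz":0,"rx":0,"ry":0,"rz":0},{"dx":0,"dy":0,"dz":0,"rx":0,"ry":0,"rz":0},{"dx":0,"dy":0,"dz":0,"rx":0,"ry":0,"rz":0},{"dx":0,"dy":0,"dz":0,"rx":0,"ry":0,"rz":0},{"dx":0,"dy":0,"dz":0,"rx":0,"ry":0,"rz":0},{"dx":0,"dy":0,"dz":0,"rx":0,"ry":0,"rz":0}]' -1
```

```text
time: 2.2
position: [0.5248, 0.0371, 0.0508]
orientation: [-3.136, -0.171, 0.011]
contact_force: [-0.2, -0.4, 0.8]
finger_gap: 0.0856
grasp_force: 0.0
time: 3.0
position: [0.5273, 0.0381, 0.0539]
orientation: [3.137, 0.174, -0.0]
contact_force: [0.3, -0.1, 0.1]
finger_gap: 0.0001
grasp_force: 0.0
```

The gripper shut on nothing, so I'll look.

```bash
python3 - <<'E'
from h import *
import pickle
c=cam('wrist','w3.png');pickle.dump(c,open('w3.pkl','wb'))
print(get_obs()['position'],get_obs()['finger_gap'],proj(c,get_obs()['position']))
E
```

```text
[0.52731169 0.03806621 0.05386023] 3.1510036372493736e-05 [321.31037531 240.02225427]
```

View pics/w3.png

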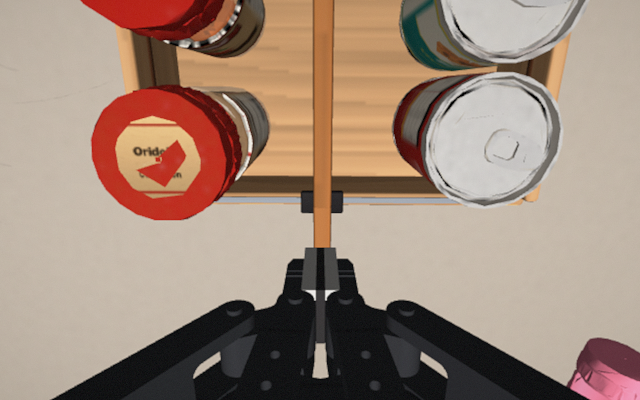

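```bash
python3 - <<'E'
from h import *
import pickle
c=pickle.load(open('w3.pkl','rb'));o=-c['R'].T@c['t']
print(o,c['fx'])
for P in([.5134,.036,.079],[.5278,.0376,.079],[.545,.0395,.079],[.5273,.038,.0539],[.5273,.038,.073]):print(P,proj(c,P))
for v in(248,203):print(onz(c,321,v,.079))
E
```

```text
[0.60369254 0.04723396 0.22388036] 352.2489930893704
[0.5134, 0.036, 0.079] [322.57491816 289.66717865]
[0.5278, 0.0376, 0.079] [322.63782322 261.95960318]
[0.545, 0.0395, 0.079] [322.74250591 226.83506631]
[0.5273, 0.038, 0.0539] [321.43326835 240.08664144]
[0.5273, 0.038, 0.073] [321.5904968  256.81408717]
[0.53468808 0.03912395 0.079     ]
[0.55596518 0.04150186 0.079     ]
```

```bash
python3 - <<'E'
import cv2
im=cv2.imread('pics/w3.png')[180:380,260:390]
cv2.imwrite('pics/crop3.png',cv2.resize(im,None,fx=3,fy=3,interpolation=cv2.INTER_CUBIC))
E
```

```text
(no output)
```

View pics/crop3.png

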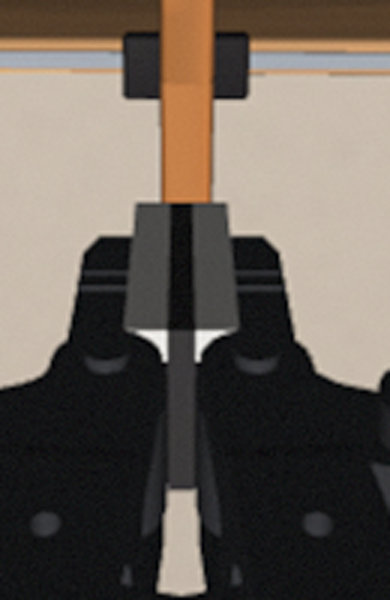

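The crop shows the fingers fully shut, with the tab running up to them at v≈248 and hidden beyond. It isn't between the pads. I'll check the geometry numerically.

```bash
python3 - <<'E'
from h import *
import pickle
c=pickle.load(open('w3.pkl','rb'));c2=pickle.load(open('w2.pkl','rb'))
print(c['R'].round(3))
for u,v in((160,203),(500,203)):print('wall',onz(c,u,v,.045))
for P in([.538,.039,.0539],[.538,.039,.085],[.516,.037,.0539],[.516,.037,.079]):print(P,proj(c,P))
p=np.array([.4987,.0398,.2035])
ex=np.array([.992,.124,0]);ey=np.array([.124,-.992,0])
for a in(-.011,0,.011):
  for z in(0,.013,.032):print(a,z,proj(c2,p+a*ex+.0426*ey+[0,0,z]))
# two-view triangulation of the tab tip: w2 and w3 share scene; scene camera
s=pickle.load(open('scene0.pkl','rb'))
print(tri(s,(346,212.3),c2,(327.3,165)))
o=get_obs();print(o['position'],o['contact_force'])
E
```

```text
[[ 0.11  -0.994  0.   ]
 [-0.948 -0.105  0.301]
 [-0.299 -0.033 -0.954]]
wall [0.5352721  0.12576399 0.045     ]
wall [ 0.55531889 -0.05502442  0.045     ]
[0.538, 0.039, 0.0539] [321.81757533 221.00855792]
[0.538, 0.039, 0.085] [322.17304703 247.15620788]
[0.516, 0.037, 0.0539] [320.93768592 259.51355364]
[0.516, 0.037, 0.079] [321.07519768 284.62566705]
-0.011 0 [400.72143948 258.86601028]
-0.011 0.013 [406.3992868  270.99892838]
-0.011 0.032 [416.29876201 292.15298824]
0 0 [402.1725215  240.02909333]
0 0.013 [408.06343422 251.04490163]
0 0.032 [418.3700351  270.31789803]
0.011 0 [403.67656812 220.50462762]
0.011 0.013 [409.7927621  230.30932595]
0.011 0.032 [420.53213592 247.52531368]
(array([0.51033816, 0.03540355, 0.06299833]), np.float64(0.0024967554531973844))
[0.52731169 0.03806621 0.05386023] [-0.0763181   0.46667458  0.27028798]
```

Both wrist views put the real finger ends about 30 mm above the stated TCP, so the pads closed just over the tab. I'll open, go lower and a little back, then close again.

```bash
python3 -m crank '[{"dx":-0.006,"dy":0,"dz":0,"rx":0,"ry":0,"rz":0},{"dx":-0.006,"dy":0,"dz":0,"rx":0,"ry":0,"rz":0},{"dx":-0.006,"dy":0,"dz":0,"rx":0,"ry":0,"rz":0},{"dx":-0.006,"dy":0,"dz":0,"rx":0,"ry":0,"rz":0},{"dx":-0.006,"dy":0,"dz":0.01,"rx":0,"ry":0,"rz":0},{"dx":-0.006,"dy":0,"dz":0.02,"rx":0,"ry":0,"rz":0},{"dx":-0.006,"dy":0,"dz":0.026,"rx":0,"ry":0,"rz":0},{"dx":-0.006,"dy":0,"dz":0.026,"rx":0,"ry":0,"rz":0}]' 1
python3 -m crank '[{"dx":0,"dy":0,"dz":0,"rx":0,"ry":0,"rz":0},{"dx":0,"dy":0,"dz":0,"rx":0,"ry":0,"rz":0},{"dx":0,"dy":0,"dz":0,"rx":0,"ry":0,"rz":0},{"dx":0,"dy":0,"dz":0,"rx":0,"ry":0,"rz":0},{"dx":0,"dy":0,"dz":0,"rx":0,"ry":0,"rz":0},{"dx":0,"dy":0,"dz":0,"rx":0,"ry":0,"rz":0},{"dx":0,"dy":0,"dz":0,"rx":0,"ry":0,"rz":0}]' -1
```

```text
time: 3.85
position: [0.5206, 0.0375, 0.0266]
orientation: [-3.136, -0.174, 0.004]
contact_force: [0.2, 0.4, 0.0]
finger_gap: 0.0854
grasp_force: 0.0
time: 4.55
position: [0.5214, 0.0373, 0.0281]
orientation: [3.137, 0.174, 0.0]
contact_force: [-1.0, -0.6, 3.1]
finger_gap: 0.0067
grasp_force: 60.7
```

Gripped, so I'll allow for that offset from here on. Now the slide towards the tins (+tool y).

```bash
python3 -m crank '[{"dx":0,"dy":0.004,"dz":0,"rx":0,"ry":0,"rz":0},{"dx":0,"dy":0.009,"dz":0,"rx":0,"ry":0,"rz":0},{"dx":0,"dy":0.014,"dz":0,"rx":0,"ry":0,"rz":0},{"dx":0,"dy":0.019,"dz":0,"rx":0,"ry":0,"rz":0},{"dx":0,"dy":0.024,"dz":0,"rx":0,"ry":0,"rz":0},{"dx":0,"dy":0.028,"dz":0,"rx":0,"ry":0,"rz":0},{"dx":0,"dy":0.031,"dz":0,"rx":0,"ry":0,"rz":0},{"dx":0,"dy":0.032,"dz":0,"rx":0,"ry":0,"rz":0},{"dx":0,"dy":0.032,"dz":0,"rx":0,"ry":0,"rz":0},{"dx":0,"dy":0.032,"dz":0,"rx":0,"ry":0,"rz":0}]' -1
```

```text
time: 5.55
position: [0.5249, 0.005, 0.0281]
orientation: [3.136, 0.173, -0.0]
contact_force: [-3.0, -0.3, 6.1]
finger_gap: 0.0068
grasp_force: 61.1
```

```bash
python3 -m crank '[{"dx":0,"dy":0,"dz":0,"rx":0,"ry":0,"rz":0},{"dx":0,"dy":0,"dz":0,"rx":0,"ry":0,"rz":0},{"dx":0,"dy":0,"dz":0,"rx":0,"ry":0,"rz":0},{"dx":0,"dy":0,"dz":0,"rx":0,"ry":0,"rz":0},{"dx":0,"dy":0,"dz":-0.05,"rx":0,"ry":0,"rz":0},{"dx":0,"dy":0,"dz":-0.10,"rx":0,"ry":0,"rz":0},{"dx":0,"dy":0,"dz":-0.15,"rx":0,"ry":0,"rz":0}]' 1
python3 - <<'E'
from h import *
rel([.50,-.27,.2])
E
```

```text
time: 6.25
position: [0.5245, 0.0057, 0.1797]
orientation: [-3.137, -0.174, 0.001]
contact_force: [1.1, -0.3, 0.4]
finger_gap: 0.0855
grasp_force: 0.0
tool d [-0.055  0.271 -0.02 ] x-heading 6.4
```

```bash
python3 -m crank '[{"dx":-0.055,"dy":0.27,"dz":-0.02,"rx":0,"ry":0,"rz":-0.29},{"dx":-0.055,"dy":0.27,"dz":-0.02,"rx":0,"ry":0,"rz":-0.29},{"dx":-0.055,"dy":0.27,"dz":-0.02,"rx":0,"ry":0,"rz":-0.29},{"dx":-0.055,"dy":0.27,"dz":-0.02,"rx":0,"ry":0,"rz":-0.29},{"dx":-0.055,"dy":0.27,"dz":-0.02,"rx":0,"ry":0,"rz":-0.29},{"dx":-0.055,"dy":0.27,"dz":-0.02,"rx":0,"ry":0,"rz":-0.29},{"dx":-0.055,"dy":0.27,"dz":-0.02,"rx":0,"ry":0,"rz":-0.29},{"dx":-0.055,"dy":0.27,"dz":-0.02,"rx":0,"ry":0,"rz":-0.29},{"dx":-0.055,"dy":0.27,"dz":-0.02,"rx":0,"ry":0,"rz":-0.29}]'
python3 - <<'E'
from h import *
import pickle
c=cam('wrist','w4.png');pickle.dump(c,open('w4.pkl','wb'))
print(get_obs()['q'].round(3), get_obs()['position'])
im=np.array(c['img']);hsv=cv2.cvtColor(im,cv2.COLOR_RGB2HSV)
m=(((hsv[...,0]<6)|(hsv[...,0]>174))&(hsv[...,1]>170)&(hsv[...,2]>60)).astype(np.uint8)
n,l,st,ce=cv2.connectedComponentsWithStats(m)
for i in range(1,n):
    if st[i,4]>150:print(st[i],ce[i])
s=cam('scene');pickle.dump(s,open('s4.pkl','wb'))
E
```

```text
time: 7.15
position: [0.5002, -0.2678, 0.1978]
orientation: [-3.078, -0.627, 0.0]
contact_force: [-0.2, -0.0, -0.3]
finger_gap: 0.0855
grasp_force: 0.0
[-0.698  0.411  1.375  0.     1.356  0.471] [ 0.50033075 -0.26764573  0.19790657]
[ 330   99   47   25 1060] [352.73113208 110.6754717 ]
```

View pics/w4.png

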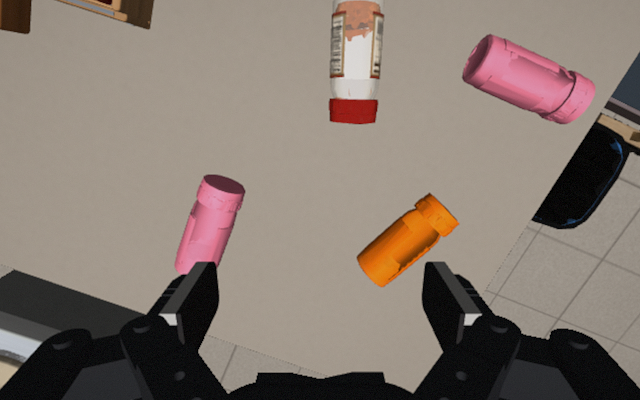

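w4 shows the fallen jar with its cap at (352,111) and its axis nearly vertical in the image. A pink jar is at (212,225), an orange one at (408,240) and another pink one at (528,78).

Because the cap faces the robot, I'll grip it with the tool pointing forward and 35° down, turn it upright, set it on the worktop, and regrasp from above.

```bash
python3 - <<'E'
from h import *
import pickle
c=pickle.load(open('w4.pkl','rb'))
capfront=onz(c,353,124,.0) # bottom edge of cap front
for n,u,v,z in[('capc(near top edge)',353,99,.045),('cap L',330,110,.0225),('cap R',378,110,.0225),('body L far',331,5,.0225),('body R far',383,5,.0225),('pink',212,185,.03),('pink2',200,265,.02),('orange',430,205,.02)]:print(n,onz(c,u,v,z).round(4))
s=pickle.load(open('s4.pkl','rb'))
im=np.array(s['img'])[120:165,275:330];hsv=cv2.cvtColor(im,cv2.COLOR_RGB2HSV)
m=((hsv[...,0]<8)|(hsv[...,0]>172))&(hsv[...,1]>130)
v,u=np.nonzero(m);print('scene cap',u.mean()+275,v.mean()+120,len(u))
print(tri(s,(u.mean()+275,v.mean()+120),c,(352.7,110.7)), onz(c,352.7,110.7,.025))
E
```

```text
capc(near top edge) [ 0.5727 -0.2678  0.045 ]
cap L [ 0.5551 -0.254   0.0225]
cap R [ 0.573  -0.2961  0.0225]
body L far [ 0.6375 -0.2192  0.0225]
body R far [ 0.6553 -0.2611  0.0225]
pink [ 0.4431 -0.1745  0.03  ]
pink2 [ 0.3468 -0.1885  0.02  ]
orange [ 0.5075 -0.3884  0.02  ]
scene cap 311.80392156862746 134.72549019607843 51
(array([ 0.56307077, -0.27358391,  0.02803946]), np.float64(6.730083162932862e-05)) [ 0.56303388 -0.27391338  0.025     ]
```

```bash
python3 -m crank '[{"dx":0,"dy":0.03,"dz":0.03,"rx":0,"ry":0.3,"rz":0},{"dx":0,"dy":0.03,"dz":0.05,"rx":0,"ry":0.6,"rz":0},{"dx":0,"dy":0.03,"dz":0.05,"rx":0,"ry":0.96,"rz":0},{"dx":0,"dy":0.03,"dz":0.05,"rx":0,"ry":0.96,"rz":0},{"dx":0,"dy":0.03,"dz":0.05,"rx":0,"ry":0.96,"rz":0},{"dx":0,"dy":0.03,"dz":0.05,"rx":0,"ry":0.96,"rz":0},{"dx":0,"dy":0.03,"dz":0.05,"rx":0,"ry":0.96,"rz":0},{"dx":0,"dy":0.03,"dz":0.05,"rx":0,"ry":0.96,"rz":0},{"dx":0,"dy":0.03,"dz":0.05,"rx":0,"ry":0.96,"rz":0},{"dx":0,"dy":0.03,"dz":0.05,"rx":0,"ry":0.96,"rz":0}]' 1
cat >> h.py <<'E'
def pose():
    s=get_obs();R=Ro.from_rotvec(s['orientation']).as_matrix()
    print('p',s['position'].round(4),'q',s['q'].round(2),'x',R[:,0].round(3),'y',R[:,1].round(3),'z',R[:,2].round(3),'F',s['contact_force'].round(1),'t',s['time'])
E
python3 -c "
from h import *
pose();rel([.534,-.287,.047]);rel([.602,-.258,-.005])"
```

```text
time: 8.25
position: [0.5125, -0.296, 0.1486]
orientation: [-2.583, -0.528, -1.343]
contact_force: [0.3, 0.2, -0.4]
finger_gap: 0.0855
grasp_force: 0.0
p [ 0.5125 -0.296   0.1486] q [-1.15  0.46  1.81  1.08  1.18 -0.59] x [0.528 0.226 0.818] y [ 0.392 -0.92   0.002] z [ 0.753  0.32  -0.575] F [ 0.3  0.2 -0.4] t 8.25
tool d [-0.07  -0.     0.078] x-heading 23.2
tool d [-0.07  -0.     0.168] x-heading 23.2
```

Tilt reached. Now I'll descend, then advance along the tool axis.

```bash
python3 -m crank '[{"dx":-0.035,"dy":0,"dz":0.03,"rx":0,"ry":0,"rz":0},{"dx":-0.07,"dy":0,"dz":0.06,"rx":0,"ry":0,"rz":0},{"dx":-0.07,"dy":0,"dz":0.08,"rx":0,"ry":0,"rz":0},{"dx":-0.07,"dy":0,"dz":0.11,"rx":0,"ry":0,"rz":0},{"dx":-0.07,"dy":0,"dz":0.135,"rx":0,"ry":0,"rz":0},{"dx":-0.07,"dy":0,"dz":0.15,"rx":0,"ry":0,"rz":0},{"dx":-0.07,"dy":0,"dz":0.15,"rx":0,"ry":0,"rz":0},{"dx":-0.07,"dy":0,"dz":0.15,"rx":0,"ry":0,"rz":0}]' 1
python3 - <<'E'
from h import *
import pickle
c=cam('wrist','w5.png');pickle.dump(c,open('w5.pkl','wb'))
pose()
E
```

```text
time: 9.05
position: [0.588, -0.2643, 0.0052]
orientation: [-2.582, -0.526, -1.344]
contact_force: [0.4, 0.4, -0.1]
finger_gap: 0.0851
grasp_force: 0.0
p [ 0.5878 -0.2648  0.0054] q [-0.99  0.77  1.76  1.32  0.98 -0.83] x [0.528 0.225 0.819] y [ 0.39  -0.921  0.001] z [ 0.755  0.319 -0.573] F [-1.1  0.4 -0.8] t 9.1
```

View pics/w5.png

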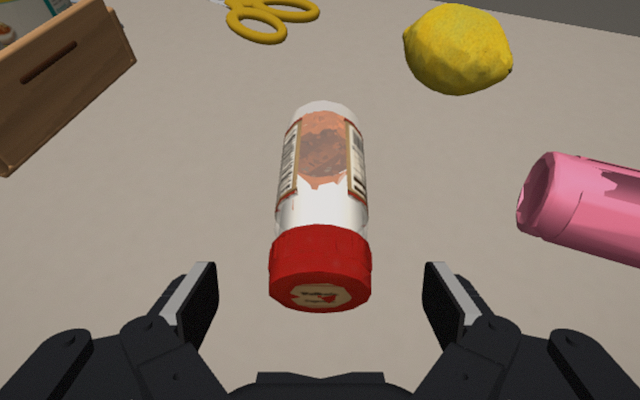

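The jar is centred between the fingers, with its cap at (320,268). I'll advance the last 20 mm and grip.

```bash
python3 -m crank '[{"dx":0,"dy":0,"dz":0.008,"rx":0,"ry":0,"rz":0},{"dx":0,"dy":0,"dz":0.016,"rx":0,"ry":0,"rz":0},{"dx":0,"dy":0,"dz":0.02,"rx":0,"ry":0,"rz":0},{"dx":0,"dy":0,"dz":0.02,"rx":0,"ry":0,"rz":0}]' 1
python3 -m crank '[{"dx":0,"dy":0,"dz":0,"rx":0,"ry":0,"rz":0},{"dx":0,"dy":0,"dz":0,"rx":0,"ry":0,"rz":0},{"dx":0,"dy":0,"dz":0,"rx":0,"ry":0,"rz":0},{"dx":0,"dy":0,"dz":0,"rx":0,"ry":0,"rz":0},{"dx":0,"dy":0,"dz":0,"rx":0,"ry":0,"rz":0},{"dx":0,"dy":0,"dz":0,"rx":0,"ry":0,"rz":0}]' -1
python3 -c "
from h import *
pose()"
```

```text
time: 9.5
position: [0.6033, -0.2573, -0.0074]
orientation: [-2.581, -0.525, -1.343]
contact_force: [0.3, -0.2, 0.4]
finger_gap: 0.0852
grasp_force: 0.0
time: 10.1
position: [0.6031, -0.258, -0.0067]
orientation: [-2.582, -0.524, -1.345]
contact_force: [-1.7, -0.5, 2.4]
finger_gap: 0.0432
grasp_force: 60.7
p [ 0.6031 -0.258  -0.0067] q [-0.95  0.81  1.73  1.35  0.96 -0.83] x [0.528 0.224 0.819] y [ 0.39  -0.921  0.   ] z [ 0.755  0.319 -0.573] F [-1.7 -0.5  2.4] t 10.1
```

Gripped on the cap. I'll lift, then turn the jar upright.

```bash
python3 -m crank '[{"dx":0.04,"dy":0,"dz":-0.028,"rx":0,"ry":0,"rz":0},{"dx":0.08,"dy":0,"dz":-0.056,"rx":0,"ry":0,"rz":0},{"dx":0.09,"dy":-0.01,"dz":-0.075,"rx":0,"ry":-0.15,"rz":0},{"dx":0.09,"dy":-0.02,"dz":-0.085,"rx":0,"ry":-0.3,"rz":0},{"dx":0.085,"dy":-0.03,"dz":-0.09,"rx":0,"ry":-0.45,"rz":0},{"dx":0.08,"dy":-0.04,"dz":-0.1,"rx":0,"ry":-0.6,"rz":0},{"dx":0.075,"dy":-0.05,"dz":-0.11,"rx":0,"ry":-0.75,"rz":0},{"dx":0.07,"dy":-0.056,"dz":-0.11,"rx":0,"ry":-0.9,"rz":0},{"dx":0.06,"dy":-0.056,"dz":-0.112,"rx":0,"ry":-1.05,"rz":0},{"dx":0.05,"dy":-0.056,"dz":-0.112,"rx":0,"ry":-1.2,"rz":0},{"dx":0.05,"dy":-0.056,"dz":-0.112,"rx":0,"ry":-1.35,"rz":0},{"dx":0.05,"dy":-0.056,"dz":-0.112,"rx":0,"ry":-1.5,"rz":0}]'
python3 -c "
from h import *
pose()"
```

```text
time: 11.3
position: [0.5233, -0.2307, 0.0985]
orientation: [2.867, 0.582, -0.801]
contact_force: [-0.2, -0.2, -1.3]
finger_gap: 0.0435
grasp_force: 61.2
p [ 0.5233 -0.2307  0.0985] q [-0.43  0.78  1.13 -0.39  1.61  0.8 ] x [ 0.788  0.333 -0.518] y [ 0.39  -0.921  0.001] z [-0.477 -0.203 -0.855] F [-0.2 -0.2 -1.3] t 11.3
```

```bash
python3 -m crank '[{"dx":0.006,"dy":0,"dz":0.01,"rx":0,"ry":-0.066,"rz":0},{"dx":0.014,"dy":0,"dz":0.024,"rx":0,"ry":-0.066,"rz":0},{"dx":0.02,"dy":0,"dz":0.032,"rx":0,"ry":-0.066,"rz":0},{"dx":0.02,"dy":0,"dz":0.032,"rx":0,"ry":-0.066,"rz":0},{"dx":0.02,"dy":0,"dz":0.032,"rx":0,"ry":-0.066,"rz":0}]'
python3 - <<'E'
from h import *
import pickle
pose()
for n in('scene','side'):
    c=cam(n,n+'6.png');pickle.dump(c,open(n+'6.pkl','wb'))
    for z in(.106,.014,.0):print(n,z,proj(c,[.55,-.22,z]).round(1))
a=cv2.imread('pics/scene6.png')[110:190,270:370];b=cv2.imread('pics/side6.png')
c=pickle.load(open('side6.pkl','rb'));u,v=proj(c,[.55,-.22,.05]).astype(int)
b=b[v-40:v+40,u-50:u+50]
cv2.imwrite('pics/m6.png',cv2.resize(np.hstack([a,b]),None,fx=4,fy=4,interpolation=cv2.INTER_CUBIC));print(u,v)
E
```

```text
time: 11.8
position: [0.5236, -0.2311, 0.0613]
orientation: [2.834, 0.574, -0.882]
contact_force: [0.8, 0.5, -1.5]
finger_gap: 0.0429
grasp_force: 61.3
p [ 0.5236 -0.2311  0.0613] q [-0.41  0.86  1.12 -0.43  1.6   0.84] x [ 0.758  0.32  -0.568] y [ 0.389 -0.921  0.001] z [-0.523 -0.221 -0.823] F [ 0.8  0.5 -1.5] t 11.8
scene 0.106 [318.  133.7]
scene 0.014 [318.6 150.3]
scene 0.0 [318.7 152.7]
side 0.106 [353.4 165. ]
side 0.014 [352.6 186.5]
side 0.0 [352.5 189.6]
352 178
```

```bash
python3 -m crank '[{"dx":0.0017,"dy":0,"dz":0.0025,"rx":0,"ry":-0.005,"rz":0},{"dx":0.0034,"dy":0,"dz":0.005,"rx":0,"ry":-0.005,"rz":0},{"dx":0.0034,"dy":0,"dz":0.005,"rx":0,"ry":-0.005,"rz":0},{"dx":0.0034,"dy":0,"dz":0.005,"rx":0,"ry":-0.005,"rz":0}]'
python3 -m crank '[{"dx":0.001,"dy":0,"dz":0.0016,"rx":0,"ry":0,"rz":0},{"dx":0.001,"dy":0,"dz":0.0016,"rx":0,"ry":0,"rz":0},{"dx":0.001,"dy":0,"dz":0.0016,"rx":0,"ry":0,"rz":0}]'
python3 -m crank '[{"dx":0.001,"dy":0,"dz":0.0016,"rx":0,"ry":0,"rz":0},{"dx":0.001,"dy":0,"dz":0.0016,"rx":0,"ry":0,"rz":0},{"dx":0.001,"dy":0,"dz":0.0016,"rx":0,"ry":0,"rz":0}]'
```

```text
time: 12.3
position: [0.5237, -0.2306, 0.0544]
orientation: [2.83, 0.575, -0.891]
contact_force: [-0.2, 0.2, -1.7]
finger_gap: 0.0429
grasp_force: 61.3
time: 12.6
position: [0.5238, -0.2308, 0.0534]
orientation: [2.829, 0.574, -0.89]
contact_force: [0.0, 0.1, 5.6]
finger_gap: 0.043
grasp_force: 61.7
time: 12.9
position: [0.5239, -0.231, 0.0533]
orientation: [2.828, 0.573, -0.89]
contact_force: [-2.5, 1.4, 16.2]
finger_gap: 0.0432
grasp_force: 62.4
```

The base touched down at the expected height. I'll release and back off along the tool axis.

```bash
python3 -m crank '[{"dx":-0.001,"dy":0,"dz":-0.0015,"rx":0,"ry":0,"rz":0},{"dx":-0.001,"dy":0,"dz":-0.0015,"rx":0,"ry":0,"rz":0},{"dx":-0.001,"dy":0,"dz":-0.0015,"rx":0,"ry":0,"rz":0},{"dx":-0.001,"dy":0,"dz":-0.0015,"rx":0,"ry":0,"rz":0},{"dx":-0.001,"dy":0,"dz":-0.015,"rx":0,"ry":0,"rz":0},{"dx":-0.001,"dy":0,"dz":-0.04,"rx":0,"ry":0,"rz":0},{"dx":-0.001,"dy":0,"dz":-0.08,"rx":0,"ry":0,"rz":0},{"dx":-0.001,"dy":0,"dz":-0.12,"rx":0,"ry":0,"rz":0},{"dx":-0.001,"dy":0,"dz":-0.12,"rx":0,"ry":0,"rz":0}]' 1
python3 - <<'E'
from h import *
import pickle
pose()
S=cam('scene','scene7.png');D=cam('side','side7.png')
P=[]
for c in(S,D):
    u0,v0=proj(c,[.55,-.22,.096]).astype(int)
    im=np.array(c['img'])[v0-20:v0+22,u0-25:u0+25];hsv=cv2.cvtColor(im,cv2.COLOR_RGB2HSV)
    m=((hsv[...,0]<8)|(hsv[...,0]>172))&(hsv[...,1]>130)
    v,u=np.nonzero(m);p=(u.mean()+u0-25,v.mean()+v0-20);P.append(p);print(p,len(u),u.min()+u0-25,u.max()+u0-25,v.min()+v0-20,v.max()+v0-20)
print(tri(S,P[0],D,P[1]))
E
```

```text
time: 13.8
position: [0.5891, -0.2035, 0.1537]
orientation: [2.829, 0.574, -0.879]
contact_force: [0.2, 0.5, -0.9]
finger_gap: 0.0854
grasp_force: 0.0
p [ 0.5891 -0.2035  0.1537] q [-0.34  0.92  0.76 -0.42  1.9   0.78] x [ 0.759  0.319 -0.568] y [ 0.392 -0.92   0.006] z [-0.52  -0.227 -0.823] F [ 0.2  0.5 -0.9] t 13.8
(np.float64(317.2183908045977), np.float64(137.4367816091954)) 87 311 323 131 142<stdin>:10: RuntimeWarning: Mean of empty slice.
  ret = ret.dtype.type(ret / rcount)
Traceback (most recent call last):
ValueError: zero-size array to reduction operation minimum which has no identity
```

```bash
cat >> h.py <<'E'
def to(P,heading):
    s=get_obs();R=Ro.from_rotvec(s['orientation']);h=np.radians(heading)
    x=np.array([np.cos(h),np.sin(h),0]);z=np.array([0,0,-1.]);T=Ro.from_matrix(np.c_[x,np.cross(z,x),z])
    print('d',R.inv().apply(np.array(P)-s['position']).round(4),'r',(R.inv()*T).as_rotvec().round(3))
E
python3 - <<'E'
from h import *
c=cam('scene')
j=onz(c,317.2,137.4,.1);print(j)
to([.55+.008,-.22-.07,.17],96.3)
E
```

```text
[ 0.55406656 -0.21106478  0.1       ]
d [-0.0607  0.0682  0.0161] r [-0.392  0.524 -1.237]
```

```bash
python3 -m crank '[{"dx":-0.02,"dy":0.01,"dz":-0.03,"rx":-0.04,"ry":0.053,"rz":-0.124},{"dx":-0.03,"dy":0.02,"dz":-0.04,"rx":-0.08,"ry":0.106,"rz":-0.248},{"dx":-0.04,"dy":0.03,"dz":-0.03,"rx":-0.12,"ry":0.16,"rz":-0.372},{"dx":-0.05,"dy":0.04,"dz":-0.02,"rx":-0.16,"ry":0.212,"rz":-0.496},{"dx":-0.06,"dy":0.05,"dz":0,"rx":-0.2,"ry":0.265,"rz":-0.62},{"dx":-0.06,"dy":0.06,"dz":0.01,"rx":-0.24,"ry":0.318,"rz":-0.744},{"dx":-0.061,"dy":0.068,"dz":0.016,"rx":-0.28,"ry":0.371,"rz":-0.868},{"dx":-0.061,"dy":0.068,"dz":0.016,"rx":-0.32,"ry":0.424,"rz":-0.992},{"dx":-0.061,"dy":0.068,"dz":0.016,"rx":-0.36,"ry":0.477,"rz":-1.116},{"dx":-0.061,"dy":0.068,"dz":0.016,"rx":-0.392,"ry":0.524,"rz":-1.237},{"dx":-0.061,"dy":0.068,"dz":0.016,"rx":-0.392,"ry":0.524,"rz":-1.237},{"dx":-0.061,"dy":0.068,"dz":0.016,"rx":-0.392,"ry":0.524,"rz":-1.237}]' 1
python3 - <<'E'
from h import *
import pickle
pose()
c=cam('wrist','w8.png');pickle.dump(c,open('w8.pkl','wb'))
im=np.array(c['img']);hsv=cv2.cvtColor(im,cv2.COLOR_RGB2HSV)
m=(((hsv[...,0]<6)|(hsv[...,0]>174))&(hsv[...,1]>150)&(hsv[...,2]>60)).astype(np.uint8)
cs,_=cv2.findContours(m,cv2.RETR_EXTERNAL,cv2.CHAIN_APPROX_NONE)
for k in cs:
    if cv2.contourArea(k)>300:
        (u,v),r=cv2.minEnclosingCircle(k);x,y,w,h=cv2.boundingRect(k)
        p=onz(c,u,v,.106);print((u,v),r,(x,y,w,h),cv2.contourArea(k),p, 'dia',2*r/c['fx']*(c['R']@p+c['t'])[2])
E
```

```text
time: 15.15
position: [0.5574, -0.2899, 0.1705]
orientation: [2.101, 2.335, -0.001]
contact_force: [0.3, 0.2, 0.4]
finger_gap: 0.0858
grasp_force: 0.0
p [ 0.5574 -0.2899  0.1705] q [-0.67  0.57  1.21 -0.    1.37 -0.77] x [-0.105  0.994 -0.001] y [ 0.994  0.105 -0.   ] z [-0.    -0.001 -1.   ] F [0.3 0.2 0.4] t 15.15
(321.2787170410156, 99.079833984375) 34.94367218017578 (288, 65, 67, 70) 3550.5 [ 0.55073605 -0.22016695  0.106     ] dia 0.04480986099619973
```

The jar is standing upright at (0.551,-0.220), and the cap's diameter and height check out. Now I'll grip the cap from above.

```bash
python3 -m crank '[{"dx":0.035,"dy":0.001,"dz":0,"rx":0,"ry":0,"rz":0},{"dx":0.07,"dy":0.001,"dz":0,"rx":0,"ry":0,"rz":0},{"dx":0.07,"dy":0.001,"dz":0.02,"rx":0,"ry":0,"rz":0},{"dx":0.07,"dy":0.001,"dz":0.06,"rx":0,"ry":0,"rz":0},{"dx":0.07,"dy":0.001,"dz":0.1,"rx":0,"ry":0,"rz":0},{"dx":0.07,"dy":0.001,"dz":0.12,"rx":0,"ry":0,"rz":0},{"dx":0.07,"dy":0.001,"dz":0.12,"rx":0,"ry":0,"rz":0},{"dx":0.07,"dy":0.001,"dz":0.12,"rx":0,"ry":0,"rz":0}]' 1
python3 -m crank '[{"dx":0,"dy":0,"dz":0,"rx":0,"ry":0,"rz":0},{"dx":0,"dy":0,"dz":0,"rx":0,"ry":0,"rz":0},{"dx":0,"dy":0,"dz":0,"rx":0,"ry":0,"rz":0},{"dx":0,"dy":0,"dz":0,"rx":0,"ry":0,"rz":0},{"dx":0,"dy":0,"dz":0,"rx":0,"ry":0,"rz":0},{"dx":0,"dy":0,"dz":0,"rx":0,"ry":0,"rz":0}]' -1
```

```text
time: 16.0
position: [0.5522, -0.22, 0.0521]
orientation: [2.095, 2.338, 0.001]
contact_force: [0.3, -0.7, 0.6]
finger_gap: 0.0855
grasp_force: 0.0
time: 16.6
position: [0.5521, -0.2206, 0.0527]
orientation: [2.094, 2.337, 0.001]
contact_force: [-1.7, -0.6, 5.9]
finger_gap: 0.0429
grasp_force: 60.3
```

```bash
python3 -m crank '[{"dx":0,"dy":0,"dz":-0.03,"rx":0,"ry":0,"rz":0},{"dx":0,"dy":0,"dz":-0.07,"rx":0,"ry":0,"rz":0},{"dx":0,"dy":0,"dz":-0.11,"rx":0,"ry":0,"rz":0},{"dx":0,"dy":0,"dz":-0.15,"rx":0,"ry":0,"rz":0},{"dx":0.03,"dy":0.01,"dz":-0.16,"rx":0,"ry":0,"rz":0},{"dx":0.07,"dy":0.03,"dz":-0.16,"rx":0,"ry":0,"rz":0},{"dx":0.11,"dy":0.06,"dz":-0.16,"rx":0,"ry":0,"rz":0},{"dx":0.15,"dy":0.085,"dz":-0.16,"rx":0,"ry":0,"rz":0},{"dx":0.165,"dy":0.085,"dz":-0.16,"rx":0,"ry":0,"rz":0},{"dx":0.165,"dy":0.085,"dz":-0.16,"rx":0,"ry":0,"rz":0},{"dx":0.165,"dy":0.085,"dz":-0.16,"rx":0,"ry":0,"rz":0}]'
python3 - <<'E'
from h import *
import pickle
pose()
c=cam('wrist','w9.png');pickle.dump(c,open('w9.pkl','wb'))
im=np.array(c['img']);hsv=cv2.cvtColor(im,cv2.COLOR_RGB2HSV)
m=(((hsv[...,0]<6)|(hsv[...,0]>174))&(hsv[...,1]>150)&(hsv[...,2]>60)).astype(np.uint8)
cs,_=cv2.findContours(m,cv2.RETR_EXTERNAL,cv2.CHAIN_APPROX_NONE)
for k in cs:
    if cv2.contourArea(k)>300:
        (u,v),r=cv2.minEnclosingCircle(k);x,y,w,h=cv2.boundingRect(k)
        p=onz(c,u,v,.112);print((u,v),r,(x,y,w,h),p, 'dia',2*r/c['fx']*(c['R']@p+c['t'])[2])
E
```

```text
time: 17.7
position: [0.6175, -0.0475, 0.2116]
orientation: [2.095, 2.338, 0.001]
contact_force: [0.0, -1.1, -0.1]
finger_gap: 0.0432
grasp_force: 61.5
p [ 0.6175 -0.0475  0.2116] q [-0.27  0.52  1.17 -0.    1.44 -0.37] x [-0.109  0.994 -0.001] y [0.994 0.109 0.002] z [ 0.002 -0.001 -1.   ] F [ 0.  -1.1 -0.1] t 17.7
(320.1134033203125, 286.81268310546875) 60.822967529296875 (264, 226, 113, 122) [ 0.62731219 -0.13594535  0.112     ] dia 0.10611960674982016
(367.5, 0.5) 27.5046443939209 (340, 0, 56, 19) [0.63515905 0.08873242 0.112     ] dia 0.037487713038176364
(284.5, 0.0) 27.500099182128906 (257, 0, 56, 19) [0.57892023 0.08285417 0.112     ] dia 0.0374529759216208
```

View pics/w9.png

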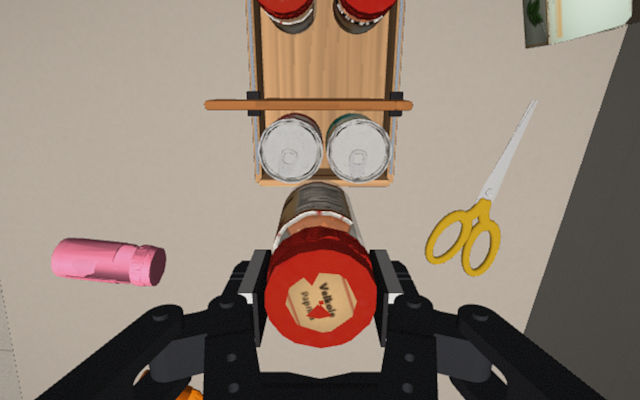

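The last picture shows the jar held upright by its cap at (320,300). The divider is at v≈104, close to the tins at (290,148) and (358,148), and all of them are standing. The spice jars at (286,0) and (365,0) are standing too, with free floor between them and the divider.

```bash
python3 - <<'E'
from h import *
import pickle
c=pickle.load(open('w9.pkl','rb'))
C=np.array([.613,.037,0]);ex=np.array([.994,.109,0]);ey=np.array([-.109,.994,0])
for n,u,v,z in[('divider L',230,104.5,.079),('divider M',320,104.5,.079),('divider R',400,104.5,.079),('tinA',290.5,147.5,.078),('tinB',358,147.5,.078),('A cap near edge',285,19,.1),('B',366,19,.1),('front wall',257,183,.057),('back',393,183,.057)]:
    p=onz(c,u,v,z);print(n,p.round(4),((p-C)@ex).round(4),((p-C)@ey).round(4))
T=C+.013*ey;print(T);rel([T[0],T[1],.2116])
E
```

```text
divider L [0.5364 0.0073 0.079 ] -0.0794 -0.0211
divider M [0.6107 0.0155 0.079 ] -0.0047 -0.0212
divider R [0.6768 0.0227 0.079 ] 0.0618 -0.0212
tinA [ 0.5893 -0.0231  0.078 ] -0.0302 -0.0572
tinB [ 0.6473 -0.0168  0.078 ] 0.0282 -0.0572
A cap near edge [0.5789 0.0731 0.1   ] -0.0299 0.0396
B [0.637  0.0795 0.1   ] 0.0285 0.0396
front wall [ 0.559  -0.0641  0.057 ] -0.0647 -0.0946
back [ 0.6879 -0.05    0.057 ] 0.065 -0.0947
[0.611583 0.049922 0.      ]
tool d [ 0.098  0.005 -0.   ] x-heading 96.2
```

```bash
python3 -m crank '[{"dx":0.035,"dy":0.004,"dz":0,"rx":0,"ry":0,"rz":0},{"dx":0.075,"dy":0.004,"dz":0,"rx":0,"ry":0,"rz":0},{"dx":0.099,"dy":0.004,"dz":0,"rx":0,"ry":0,"rz":0},{"dx":0.099,"dy":0.004,"dz":0,"rx":0,"ry":0,"rz":0},{"dx":0.099,"dy":0.004,"dz":0,"rx":0,"ry":0,"rz":0}]'
python3 -c "
from h import *
pose();rel([.6115,.051,.07])"
```

```text
time: 18.25
position: [0.611, 0.0508, 0.2115]
orientation: [2.096, 2.337, 0.001]
contact_force: [0.2, -0.1, -0.7]
finger_gap: 0.0426
grasp_force: 61.5
p [0.611  0.0508 0.2115] q [-0.11  0.51  1.2  -0.    1.44 -0.22] x [-0.109  0.994 -0.001] y [0.994 0.109 0.002] z [ 0.002 -0.001 -1.   ] F [ 0.2 -0.1 -0.7] t 18.25
tool d [0.    0.    0.142] x-heading 96.2
```

```bash
python3 -m crank '[{"dx":0,"dy":0,"dz":0.03,"rx":0,"ry":0,"rz":0},{"dx":0,"dy":0,"dz":0.06,"rx":0,"ry":0,"rz":0},{"dx":0,"dy":0,"dz":0.085,"rx":0,"ry":0,"rz":0},{"dx":0,"dy":0,"dz":0.11,"rx":0,"ry":0,"rz":0},{"dx":0,"dy":0,"dz":0.13,"rx":0,"ry":0,"rz":0},{"dx":0,"dy":0,"dz":0.142,"rx":0,"ry":0,"rz":0},{"dx":0,"dy":0,"dz":0.146,"rx":0,"ry":0,"rz":0},{"dx":0,"dy":0,"dz":0.146,"rx":0,"ry":0,"rz":0},{"dx":0,"dy":0,"dz":0.146,"rx":0,"ry":0,"rz":0}]'
python3 -m crank '[{"dx":0,"dy":0,"dz":0.002,"rx":0,"ry":0,"rz":0},{"dx":0,"dy":0,"dz":0.004,"rx":0,"ry":0,"rz":0},{"dx":0,"dy":0,"dz":0.005,"rx":0,"ry":0,"rz":0},{"dx":0,"dy":0,"dz":0.005,"rx":0,"ry":0,"rz":0}]'
```

```text
time: 19.15
position: [0.6119, 0.0515, 0.0664]
orientation: [2.094, 2.337, 0.003]
contact_force: [0.4, 0.9, -1.2]
finger_gap: 0.0428
grasp_force: 61.6
time: 19.55
position: [0.6112, 0.052, 0.0602]
orientation: [2.095, 2.339, 0.001]
contact_force: [-0.0, 0.5, -0.7]
finger_gap: 0.0429
grasp_force: 61.6
```

```bash
python3 -m crank '[{"dx":0,"dy":0,"dz":0.001,"rx":0,"ry":0,"rz":0},{"dx":0,"dy":0,"dz":0.002,"rx":0,"ry":0,"rz":0},{"dx":0,"dy":0,"dz":0.002,"rx":0,"ry":0,"rz":0},{"dx":0,"dy":0,"dz":0.002,"rx":0,"ry":0,"rz":0}]'
```

```text
time: 19.95
position: [0.6114, 0.0519, 0.0587]
orientation: [2.094, 2.338, 0.002]
contact_force: [-1.9, -0.8, 3.9]
finger_gap: 0.0427
grasp_force: 62.0
```

The base is on the tray floor at the expected height. I'll release, rise and back away, then verify.

```bash
python3 -m crank '[{"dx":0,"dy":0,"dz":0,"rx":0,"ry":0,"rz":0},{"dx":0,"dy":0,"dz":0,"rx":0,"ry":0,"rz":0},{"dx":0,"dy":0,"dz":0,"rx":0,"ry":0,"rz":0},{"dx":0,"dy":0,"dz":0,"rx":0,"ry":0,"rz":0},{"dx":0,"dy":0,"dz":0,"rx":0,"ry":0,"rz":0},{"dx":0,"dy":0,"dz":-0.02,"rx":0,"ry":0,"rz":0},{"dx":0,"dy":0,"dz":-0.05,"rx":0,"ry":0,"rz":0},{"dx":0,"dy":0,"dz":-0.1,"rx":0,"ry":0,"rz":0},{"dx":0,"dy":0,"dz":-0.15,"rx":0,"ry":0,"rz":0},{"dx":-0.05,"dy":0,"dz":-0.17,"rx":0,"ry":0,"rz":0},{"dx":-0.1,"dy":0,"dz":-0.18,"rx":0,"ry":0,"rz":0},{"dx":-0.13,"dy":0,"dz":-0.18,"rx":0,"ry":0,"rz":0}]' 1
python3 - <<'E'
from h import *
pose()
c=cam('wrist','w10.png')
im=np.array(c['img']);hsv=cv2.cvtColor(im,cv2.COLOR_RGB2HSV)
m=(((hsv[...,0]<6)|(hsv[...,0]>174))&(hsv[...,1]>150)&(hsv[...,2]>60)).astype(np.uint8)
C=np.array([.613,.037,0]);ex=np.array([.994,.109,0]);ey=np.array([-.109,.994,0])
cs,_=cv2.findContours(m,cv2.RETR_EXTERNAL,cv2.CHAIN_APPROX_NONE)
for k in cs:
    if cv2.contourArea(k)>300:
        (u,v),r=cv2.minEnclosingCircle(k);p=onz(c,u,v,.112)
        print((round(u),round(v)),'tray',((p-C)@ex).round(4),((p-C)@ey).round(4),'dia',2*r/c['fx']*(c['R']@p+c['t'])[2],cv2.boundingRect(k))
for n,X,z in(('tinA',-.03,.078),('tinB',.03,.078)):
    print(n,proj(c,C+X*ex-.06*ey+[0,0,z]))
g=(hsv[...,1]<40)&(hsv[...,2]>120)
cam('scene','scene10.png')
E
```

```text
time: 21.15
position: [0.6256, -0.0798, 0.2403]
orientation: [2.094, 2.335, 0.003]
contact_force: [0.4, -0.0, -0.0]
finger_gap: 0.0856
grasp_force: 0.0
p [ 0.6256 -0.0798  0.2403] q [-0.31  0.53  1.08 -0.    1.52 -0.42] x [-0.109  0.994 -0.003] y [0.994 0.109 0.005] z [ 0.005 -0.002 -1.   ] F [ 0.4 -0.  -0. ] t 21.15
(318, 15) tray -0.0016 0.0117 dia 0.04666884401851551 (290, 0, 57, 46)
tinA [286.77264748 109.34926004]
tinB [352.26405416 109.29083998]
```

```bash
python3 - <<'E'
import cv2,numpy as np
from h import *
c=cam('scene')
def blobs(f):
    im=cv2.imread(f);hsv=cv2.cvtColor(im,cv2.COLOR_BGR2HSV)
    m=(((hsv[...,0]<7)|(hsv[...,0]>173))&(hsv[...,1]>150)&(hsv[...,2]>50)).astype(np.uint8)
    m[:180]=0;m[265:]=0;m[:,:280]=0;m[:,350:]=0
    n,l,s,ce=cv2.connectedComponentsWithStats(m)
    for i in range(1,n):
        if s[i,4]>25:print(f,s[i],ce[i].round(1))
blobs('pics/scene0.png');blobs('pics/scene10.png')
C=np.array([.613,.037,0]);ex=np.array([.994,.109,0]);ey=np.array([-.109,.994,0])
print('expected new',proj(c,C+.013*ey+[0,0,.106]))
a=cv2.imread('pics/scene0.png').astype(int);b=cv2.imread('pics/scene10.png').astype(int)
d=np.abs(a-b).sum(2)
for n,(x,y,w,h) in dict(lemon=(240,122,25,30),salt=(333,315,22,28),pepper=(278,308,32,42)).items():print(n,d[y:y+h,x:x+w].mean(),d[y:y+h,x:x+w].max())
E
```

```text
pics/scene0.png [319 221  16  17 127] [326.9 228.9]
pics/scene0.png [298 226  16  18 198] [305.9 233.9]
pics/scene10.png [304 209  17  16 134] [312.4 216.9]
pics/scene10.png [320 222  15  16 105] [327.5 230. ]
pics/scene10.png [299 227  15  17 177] [306.1 234.4]
expected new [312.11783506 215.60804948]
lemon 11.168 58
salt 11.266233766233766 32
pepper 10.488839285714286 37
```

All three caps are where they should be, the other jars haven't moved, and the lemon, salt shaker and pepper mill are undisturbed. Handing in.

```bash
python3 -c "
from plant import *
print(job_done())"
```

```text
the job is handed in; nothing more can be done
None
```

The fallen jar now stands upright, cap up, in the left compartment with the other two spice jars; I first slid the divider over towards the tins (about -26 mm), nothing else was disturbed that I could see, and the job was handed in at about 21 s.

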